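# Take the two-tier lunch carrier apart onto the tray

## Task

Take the steel lunch carrier apart in order: fold its bail handle right down to either side, lift off the lid alone and lay it flat on the round bamboo tray with its knob up, then lift out the upper tin, keeping it level, and stand it on the tray beside the lid. Set both down rather than dropping them, directly on the tray's floor, and let go. Leave the lower tin standing where it is, and do not shift the tray or disturb the other things on the counter.

Things in the scene. Friction and masses are not known exactly. Their poses are not given: they have to be found in the camera images.
- lower_tin: Lower tin of the carrier: steel, rounded oblong, 62 mm (x) by 150 mm (y), 50 mm high, open at the top, full of food, 0.75 kg, loose. Origin: centre of its underside; z up, y along its length, which lies across the counter (world y), turned up to 0.5 rad either way. The upper tin and the lid stand on it with the same footprint and direction.
- bail (a joint): Angle (rad) of the bail handle: two flat strips and a cross bar, hinged on the lower tin's short ends; the hinge axis is the lower tin's y axis, 27 mm above its underside. 0 = upright over the lid, locking it; positive leans the bar to the lower tin's +x side. Stops at -1.5 and 1.5; starts within 0.25 of upright. Friction (0.085 N m, about 1 N at the bar) holds it at any angle.
- bail_grip (a point): Middle of the bail's cross bar, 105 mm from the hinge axis: 132 mm above the counter upright, 34 mm at the stops. On the bar's middle 110 mm (along y) is a freely turning wooden roller, 14 mm thick; the strips are at y = -80 and +80 mm. Upright, the roller passes 4 mm over the lid's knob, its centre 33 mm over the lid's plate. Axes turn with the bail.
- upper_tin: Upper tin: steel, open, 62 mm (x) by 150 mm (y), walls 2.5 mm, biscuits below the rim, 0.25-0.48 kg. Origin: centre of the underside of its stepped foot; z up. The foot (53 by 141 mm, 8 mm high) hangs in the lower tin's mouth with 2 mm play; the full-width body runs from z = 8 to the rim at 53 mm. Starts 42 mm above the lower tin's origin. Take it from above by its long sides, across x.
- carrier_lid: Lid of the carrier, steel, about 0.11 kg. Origin: centre of the underside of its foot (53 by 141 mm, 6 mm high), which hangs in the mouth of the upper tin; the plate, 62 by 150 mm, runs from z = 6 to 10 mm. In the middle a wooden bar knob 12 mm wide (x), 36 mm long (y), from z = 19 to 32 mm, on two thin posts. At the start its origin is 89 mm above that of the lower tin.
- tray: Round bamboo tray, 300 mm outside diameter, flat floor 8 mm above the counter and about 275 mm across, rim 22 mm high; 0.6 kg, loose. Origin: centre of its underside; z up. The lid and the upper tin fit on it side by side, lengths parallel, with centres some 110 mm apart.
- sippy_cup: Bystander: steel sippy cup with a grey spout lid, 75 mm in diameter, 126 mm high. Origin: centre of its underside.
- bowl: Bystander: small white porcelain bowl, 94 mm in diameter, 40 mm high. Origin: centre of its underside.
- bento_box: Bystander: empty teal bento box, 125 by 185 mm, 52 mm high. Origin: centre of its underside.
- nut_jar: Bystander: amber glass jar with a steel cap, 84 mm in diameter, 125 mm high. Origin: centre of its underside.
- water_bottle: Bystander: clear bottle, 64 mm in diameter, 200 mm high. Origin: centre of its underside.
- spoon: Bystander: steel spoon, 150 mm long, lying on the counter.
- date_box: Bystander: flat closed dark wooden box, 134 by 204 mm, 54 mm high. Origin: centre of its underside.
Things that resemble listed ones, but are neither listed nor needed, are in the scene too. What is shaped like the upper_tin but purple is not meant. What is shaped like the carrier_lid but blue or green is not meant.

How it is judged (in metres and radians):
On the way, in this order (a step that is already met when the one before it is completed fails the run):
1. the bail handle is folded down to one side ((value of joint bail above 1.15 rad or value of joint bail below -1.15 rad)), for 0.1 s.
2. the lid lies flat on the tray, knob up, let go, while the upper tin still stands in the lower tin (horizontal distance between carrier_lid and tray below 0.11 m and z of carrier_lid in the frame of tray between 0.005 and 0.012 m and angle between carrier_lid's own z axis and vertical below 0.06 rad and contact force between the fingers and carrier_lid below 0.1 N and distance between upper_tin and lower_tin below 0.048 m), for 0.2 s.
3. the upper tin stands level on the tray, let go (horizontal distance between upper_tin and tray below 0.11 m and z of upper_tin in the frame of tray between 0.005 and 0.012 m and angle between upper_tin's own z axis and vertical below 0.06 rad and contact force between the fingers and upper_tin below 0.1 N), for 0.2 s.
At the end, for the whole second after the job is handed in: The bail is folded to more than 1.15 rad to either side; lid and upper tin each rest on the tray's floor, right way up within 0.06 rad, origin 5 to 12 mm above the tray's underside and within 110 mm of its centre; the lower tin stands upright within 40 mm of where it was; all at rest ((value of joint bail above 1.15 rad or value of joint bail below -1.15 rad) and horizontal distance between each of carrier_lid, upper_tin and tray below 0.11 m and z of carrier_lid in the frame of tray between 0.005 and 0.012 m and angle between each of carrier_lid, upper_tin's own z axis and vertical below 0.06 rad and z of upper_tin in the frame of tray between 0.005 and 0.012 m and angle between lower_tin's own z axis and vertical below 0.05 rad and distance of lower_tin from where it was at the start of the episode below 0.04 m and linear speed of each of carrier_lid, upper_tin, lower_tin below 0.02 m/s); the robot touches nothing.
It fails at once if the upper tin is tipped more than 0.35 rad (20 degrees) (angle between upper_tin's own z axis and vertical above 0.35 rad).
It fails at once if the upper tin or the lid is dropped (moves faster than 0.6 m/s while no finger holds it) ((linear speed of carrier_lid above 0.6 m/s and contact force between the fingers and carrier_lid below 0.1 N) or (linear speed of upper_tin above 0.6 m/s and contact force between the fingers and upper_tin below 0.1 N)).
It fails at once if the lower tin is shifted more than 40 mm or tipped more than 0.25 rad (distance of lower_tin from where it was at the start of the episode above 0.04 m or angle between lower_tin's own z axis and vertical above 0.25 rad).
It fails at once if the tray is shifted more than 40 mm (distance of tray from where it was at the start of the episode above 0.04 m).
It fails at once if a bystander is shifted more than 30 mm or knocked over (distance of any of sippy_cup, bowl, bento_box, nut_jar, water_bottle, spoon, date_box from where it was at the start of the episode above 0.03 m or angle between any of sippy_cup, nut_jar, water_bottle's own z axis and vertical above 0.35 rad).
It also fails if it takes over 67 s, if anything falls off the work surface, if the arm or the gripper's body presses on something with over 40 N, if the wrist force passes 120 N, or if a joint passes its speed limit or range.

## Robot

A 6-joint arm with a two-finger parallel gripper is mounted at the origin on the work surface. World frame = base frame: x ahead of the robot, y to its left, z up, the work surface at z = 0. Lengths are in mm, angles in degrees, forces in N, time in s.
With the tool pointing down it reaches from about 300 to 850 mm from the base axis. Payload 4.2 kg.
Tool frame: the origin (TCP) lies at the very end of the fingers, on their centre line; the grasp point (between the pads) lies 19 mm behind it (env.grip_point_offset is the distance from the TCP to the grasp point, in mm); z points along the fingers, y is the line along which they close (so a half turn about z gives the same grasp; the last joint's range is limited). The gripper opens to 91 mm and grips with 3 to 60 N. Pads are 32 mm wide; open, the fingers measure 118 mm over their backs; the gripper's body (76 mm by 178 mm) begins 60 mm behind the grasp point.
Start: joints at [73.281, 18.312, 89.639, -0, 72.044, -1.146], TCP at [154.37, 553.907, 213.976] pointing down, gripper open.
Joint ranges: [-177.97, 177.97], [-48.28, 115.42], [12.27, 149.76], [-77.06, 257.06], [2.81, 150.46], [-146.56, 146.56]. Speed limits (degrees/s): [147.25, 147.25, 180, 180, 180, 180].

## Interface

Orientations are given as [roll, pitch, yaw] about the fixed x, y, z axes, in that order (R = Rz(yaw) Ry(pitch) Rx(roll)).
In Python, from workcell import env gives the robot as it stands. The module is installed in compiled form; this text tells all that it offers.
- The arm moves only by the tool arm_command, never from a script. Its argument "rows" is a list of rows, each an object with "delta_pos": the shift along the tool's x, y, z in mm, a list of three; "roll": the turn about the tool's z in units of 5 degrees (1.0 is 5 degrees); "jaw": the opening in per cent of the stroke, from 0 (shut) to 100 (fully open). A call has 1 to 20 rows; each row is the pose to reach, as a shift and turn from the pose commanded when the call began, along the tool's axes at that moment; what a row does not reach only later rows make up. A row lasts 1/12 s, in which the tool goes at most 41.7 mm and 7.16 degrees, less where a joint would pass 70% of its speed; a pose out of reach is approached as far as the arm can. A call with a gripper value outside its range is refused whole. The fingers move at their own pace and stop on an object; "squeeze" is the grip in N (left out, the last holds). Time passes only in rows, so rows that repeat a pose let the fingers close. It gives the time, the measured TCP pose, the force, the opening and the grip force at its end, in the units of the state.
- env.state(): the state, without advancing time (a new reading comes with each control period).
- env.grab_frame(name): name is "scene" or "top" or "wrist"; returns a dict with "img" (420x560x3 uint8, blue, green, red), "z_map" (420x560 float32, mm along the optical axis (not along the pixel's ray), 0 where there is no reading), "fov_y" (degrees; the focal length in pixels is half the picture's height over the tangent of half this angle, whatever the lens; pixels are square), "cx", "cy" (the principal point, pixels), "R" (3x3) and "t" (3): a world point X has camera coordinates R X + t; the wrist camera has in their place "T_tool_cam" (4x4, takes a point from camera to tool coordinates, whose origin is the TCP and whose axes are the flange's). Camera axes: x right, y down, z forward; pixel columns grow to the right and rows downward; lengths in mm; the calibration is good to about 2 mm. A picture is of the moment at which its call begins: read the wrist's pose just before it.
- env.job_done(): hands the job in; it is judged then, once.
The state is a dict: "time_s": time; "qpos": joint angles; "qvel": joint speeds; "effort": joint torques, N m; "ee_pos": TCP position; "ee_rot": TCP orientation; "force": force on the tool from outside, world axes, zero at the start; "torque": the same for the moment, N m; "gripper_width": finger opening in mm; "gripper_force": force on a finger pad.
Only numpy, scipy, OpenCV 4.12 (cv2) and the standard library are available. Lean on these libraries where they do the work, as an engineer would, in place of code of your own. Each camera call takes 0.05 s, during which the arm holds its last target. There are 200 camera calls.

## Working session

There is one attempt and no reset: what is moved stays moved. The work goes in short steps, Python scripts to look and compute and a tool call to move; the robot and the scene stay as the last step left them, time stands still between calls to the robot, and variables do not carry over. Pictures are saved under pics/ and viewed, at most 10 in all, crops included, and the job is handed in when it is done.

Besides the shell and the picture viewer there is one more tool, called after "Emit:" by a JSON object that holds its "op" and its "data", one argument or row to a line. arm_command: Moves the arm, as the interface text tells. Its arguments: {"type":"object","properties":{"rows":{"type":"array"},"squeeze":{"type":"number"}},"required":["rows"]}

```bash
mkdir -p pics
cat > h.py <<'E'
import numpy as np,cv2
from workcell import env
from scipy.spatial.transform import Rotation as Ro
def cam(n):
    s=env.state(); f=env.grab_frame(n)
    h=f["img"].shape[0]; fl=h/2/np.tan(np.radians(f["fov_y"])/2)
    if n=="wrist":
        T=np.eye(4);T[:3,:3]=Ro.from_euler('xyz',s["ee_rot"],degrees=True).as_matrix();T[:3,3]=s["ee_pos"]
        W=T@np.array(f["T_tool_cam"])
    else:
        R=np.array(f["R"]);W=np.eye(4);W[:3,:3]=R.T;W[:3,3]=-R.T@np.array(f["t"])
    f["f"]=fl;f["W"]=W;return f
def cloud(f):
    z=f["z_map"];v,u=np.mgrid[:z.shape[0],:z.shape[1]]
    P=np.stack([(u-f["cx"])/f["f"]*z,(v-f["cy"])/f["f"]*z,z],-1)
    P=P@f["W"][:3,:3].T+f["W"][:3,3];P[z==0]=np.nan;return P
E
python3 - <<'E'
from h import *
a=cam("top");b=cam("scene")
np.save("top.npy",cloud(a));np.save("scene.npy",cloud(b));cv2.imwrite("top.png",a["img"])
cv2.imwrite("pics/1.png",a["img"]);cv2.imwrite("pics/2.png",b["img"])
P=cloud(a)
for r in range(20,420,60): print([tuple(np.nan_to_num(P[r,c]).astype(int).tolist()) for c in range(40,560,120)])
print(env.state()["ee_rot"],cloud(b)[200,280])
E
```

```text
[(1599, 1183, -737), (1622, 586, -747), (1641, -19, -749), (1662, -630, -754), (1673, -1237, -742)]
[(1284, 1156, -730), (1313, 573, -762), (1328, -26, -757), (1349, -631, -765), (1364, -1237, -761)]
[(745, 685, 191), (806, 378, -4), (815, -24, 1), (776, -382, 180), (839, -838, -5)]
[(591, 761, 1), (602, 367, -3), (613, -29, -6), (622, -427, 2), (631, -825, 6)]
[(395, 747, -1), (404, 357, -2), (413, -33, 29), (423, -427, 0), (430, -785, 73)]
[(203, 730, 2), (212, 346, 3), (221, -38, -2), (229, -428, -5), (239, -818, -4)]
[(17, 715, 3), (25, 337, 1), (75, -38, 192), (42, -425, 2), (51, -809, 2)]
[-1.79912784e+02 -4.29546441e-03  1.64425975e+02] [436.79063557  18.84481699  12.60524088]
```

View pics/1.png

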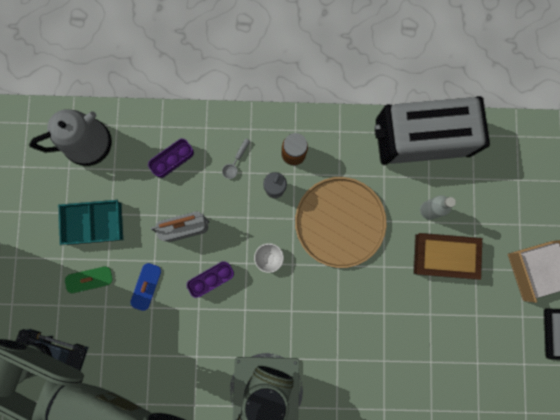

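View pics/2.png

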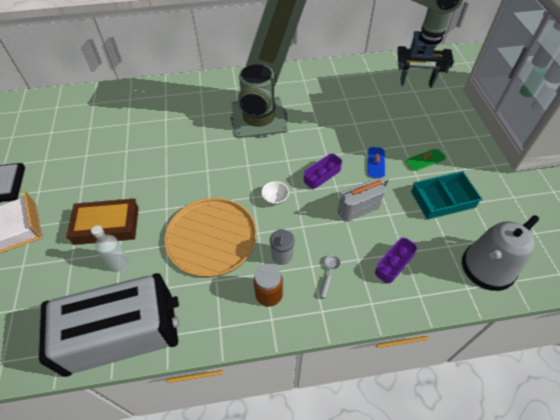

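The top view shows the carrier at about (180,226) with its orange roller at (180,221), and the tray at (341,223). The cup (275,184), bowl (268,258), jar (294,149) and spoon (238,158) lie between or near them. The scene view agrees, with the carrier at (362,200) and the tray at (210,237).

Run:
```python
from h import *
for nm,box,tb in (("top",(205,250,145,215),(175,272,292,392)),("scene",(175,225,330,395),(195,280,160,260))):
    P=np.load(nm+".npy");img=cv2.imread("pics/%d.png"%(1 if nm=="top" else 2))
    hsv=cv2.cvtColor(img,cv2.COLOR_BGR2HSV)
    org=(hsv[...,0]<18)&(hsv[...,1]>110)&(hsv[...,2]>60)
    for lab,b,m in (("roller",box,org),("tray",tb,(hsv[...,0]<22)&(hsv[...,1]>70)),("carrier",box,P[...,2]>75)):
        M=np.zeros(org.shape,bool);M[b[0]:b[1],b[2]:b[3]]=True
        q=P[M&m];q=q[~np.isnan(q).any(1)]
        r=cv2.minAreaRect(q[:,:2].astype(np.float32))
        print(nm,lab,len(q),np.median(q,0).round(),"z",np.percentile(q[:,2],[5,95]).round(),r)
```

```text
top roller 137 [516. 281. 137.] z [119. 143.] ((514.5366821289062, 281.64862060546875), (19.796070098876953, 103.82147216796875), 16.241771697998047)
top tray 6489 [ 543. -229.    9.] z [ 2. 21.] ((543.009521484375, -229.76937866210938), (301.1834716796875, 295.873046875), 76.8275146484375)
top carrier 1022 [507. 278. 101.] z [ 92. 139.] ((509.3956604003906, 280.74530029296875), (63.93938446044922, 162.62744140625), 16.645530700683594)
scene roller 116 [521. 281. 136.] z [131. 140.] ((519.5189819335938, 283.85235595703125), (13.062363624572754, 108.24491119384766), 15.979411125183105)
scene tray 5683 [ 544. -230.    8.] z [ 4. 21.] ((541.513916015625, -227.99862670898438), (295.7424621582031, 299.4266357421875), 81.92378997802734)
scene carrier 889 [522. 274.  99.] z [ 80. 138.] ((508.86834716796875, 279.43060302734375), (66.683837890625, 165.60025024414062), 15.84964370727539)
```

```bash
cat >> h.py <<'E'
def go(x,y,z,ya):
    "tool delta and roll units to TCP (x,y,z) with tool y along world angle ya (deg)"
    s=env.state();R=Ro.from_euler('xyz',s["ee_rot"],degrees=True).as_matrix()
    d=R.T@(np.array([x,y,z])-s["ee_pos"]);cur=np.degrees(np.arctan2(R[1,1],R[0,1]))
    t=(ya-cur+90)%180-90
    print("delta",d.round(1),"roll",round(-t/5,2),"at",np.round(s["ee_pos"],1),"ya",round(cur,1),"q6",round(s["qpos"][5],1),"t",round(s["time_s"],2))
E
python3 -c "
from h import *
go(512,280,290,16.3)"
```

```text
delta [-418.1 -167.5  -76.6] roll 11.63 at [154.2 553.5 213.2] ya 74.4 q6 -1.1 t 0.1
```

Emit:
{"op": "arm_command", "data": {
  "rows": [
    {"delta_pos": [0,0,-50],"roll": 0,"jaw": 100},
    {"delta_pos": [-418,-167.5,-76.6],"roll": 11.63,"jaw": 60},
    {"delta_pos": [-418,-167.5,-76.6],"roll": 11.63,"jaw": 60},
    {"delta_pos": [-418,-167.5,-76.6],"roll": 11.63,"jaw": 60},
    {"delta_pos": [-418,-167.5,-76.6],"roll": 11.63,"jaw": 60},
    {"delta_pos": [-418,-167.5,-76.6],"roll": 11.63,"jaw": 60},
    {"delta_pos": [-418,-167.5,-76.6],"roll": 11.63,"jaw": 60},
    {"delta_pos": [-418,-167.5,-76.6],"roll": 11.63,"jaw": 60},
    {"delta_pos": [-418,-167.5,-76.6],"roll": 11.63,"jaw": 60},
    {"delta_pos": [-418,-167.5,-76.6],"roll": 11.63,"jaw": 60},
    {"delta_pos": [-418,-167.5,-76.6],"roll": 11.63,"jaw": 60},
    {"delta_pos": [-418,-167.5,-76.6],"roll": 11.63,"jaw": 60},
    {"delta_pos": [-418,-167.5,-76.6],"roll": 11.63,"jaw": 60},
    {"delta_pos": [-418,-167.5,-76.6],"roll": 11.63,"jaw": 60},
    {"delta_pos": [-418,-167.5,-76.6],"roll": 11.63,"jaw": 60},
    {"delta_pos": [-418,-167.5,-76.6],"roll": 11.63,"jaw": 60}
  ]
}}

```text
time_s: 1.43
ee_pos: [511.0, 281.0, 290.3]
ee_rot: [-179.9, -0.0, 106.3]
force: [-0.3, -0.5, 0.6]
gripper_width: 54.8
gripper_force: 0.0
```

Run:
```python
from h import *
go(512,280,290,16.3)
f=cam("wrist");P=cloud(f);cv2.imwrite("pics/3.png",f["img"]);np.save("w.npy",P)
hsv=cv2.cvtColor(f["img"],cv2.COLOR_BGR2HSV)
near=np.hypot(P[...,0]-510,P[...,1]-280)<100
for lab,m in (("orange>122",(hsv[...,0]<18)&(hsv[...,1]>110)&(P[...,2]>122)),("plate",(abs(P[...,2]-99)<6)),("top",(P[...,2]>88))):
    q=P[m&near];print(lab,len(q),np.median(q,0).round(1) if len(q) else "",cv2.minAreaRect(q[:,:2].astype(np.float32)) if len(q)>5 else "")
```

```text
delta [-1.2  0.7  0.3] roll 0.01 at [511.  281.  290.3] ya 16.3 q6 11.3 t 1.43
orange>122 1557 [514.7 286.5 138.4] ((505.7809753417969, 284.49285888671875), (106.11609649658203, 72.69670867919922), 88.35780334472656)
plate 5718 [498.7 289.5 100.1] ((507.1717529296875, 281.7384338378906), (63.381954193115234, 159.36485290527344), 16.24039077758789)
top 95192 [504.  307.4 393.9] ((497.9712219238281, 287.64056396484375), (150.0499267578125, 143.9698944091797), 71.3092041015625)
```

View pics/3.png

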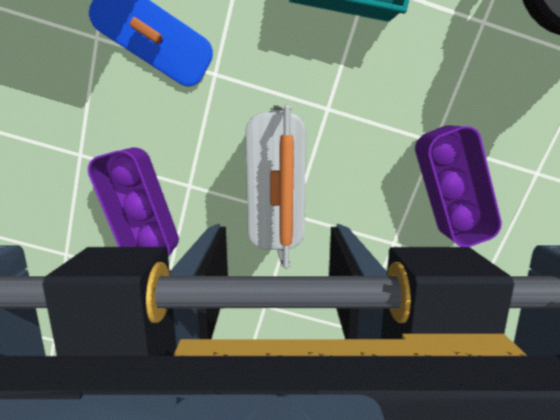

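The wrist view shows the roller at about (286,190), between rows 135 and 245. It is slightly right (carrier +x) of the knob at (276,188). The lid plate spans columns 247–305.

```bash
cat >> h.py <<'E'
def ray(f,W,u,v,z):
    d=W[:3,:3]@np.array([(u-f["cx"])/f["f"],(v-f["cy"])/f["f"],1]);return W[:3,3]+d*(z-W[2,3])/d[2]
E
python3 - <<'E'
from h import *
f=cam("wrist");P=cloud(f);W=f["W"]
img=f["img"];hsv=cv2.cvtColor(img,cv2.COLOR_BGR2HSV)
m=((hsv[...,0]<18)&(hsv[...,1]>110));m[:125]=0;m[255:]=0;m[:,:262]=0;m[:,310:]=0
n,l,st,ce=cv2.connectedComponentsWithStats((m&(P[...,2]>128)).astype(np.uint8))
k=1+st[1:,4].argmax();mm=l==k;q=P[mm];print(st[k],ce[k],np.median(q,0),np.percentile(q[:,2],[50,90,98]))
c=ray(f,W,*ce[k],132);print("roller centre",c)
ex=np.array([np.cos(np.radians(16.3)),np.sin(np.radians(16.3))])
print("offset along x from plate centre",(c[:2]-[507.2,281.7])@ex, "along y",(c[:2]-[507.2,281.7])@[-ex[1],ex[0]])
p=P[(abs(P[...,2]-99)<5)&(np.hypot(P[...,0]-508,P[...,1]-281)<90)];print(cv2.minAreaRect(p[:,:2].astype(np.float32)))
for lab,a in (("kn",(505,281.7)),):pass
E
```

```text
[ 279  135   14  110 1386] [285.73448773 188.65656566] [516.2219057  288.11395795 138.64417471] [138.64417471 139.97430313 140.66625715]
roller centre [516.98504655 286.41710641 132.        ]
offset along x from plate centre 10.715674190483863 along y 1.781166880622447
((507.2140197753906, 281.60284423828125), (63.50749588012695, 160.13002014160156), 16.276884078979492)
```

Emit:
{"op": "arm_command", "data": {
  "rows": [
    {"delta_pos": [1.6,7,30],"roll": 0,"jaw": 50},
    {"delta_pos": [1.6,7,65],"roll": 0,"jaw": 50},
    {"delta_pos": [1.6,7,100],"roll": 0,"jaw": 50},
    {"delta_pos": [1.6,7,135],"roll": 0,"jaw": 50},
    {"delta_pos": [1.6,7,155],"roll": 0,"jaw": 50},
    {"delta_pos": [1.6,7,166],"roll": 0,"jaw": 50},
    {"delta_pos": [1.6,7,166],"roll": 0,"jaw": 50},
    {"delta_pos": [1.6,7,166],"roll": 0,"jaw": 5},
    {"delta_pos": [1.6,7,166],"roll": 0,"jaw": 5},
    {"delta_pos": [1.6,7,166],"roll": 0,"jaw": 5},
    {"delta_pos": [1.6,7,166],"roll": 0,"jaw": 5},
    {"delta_pos": [1.6,7,166],"roll": 0,"jaw": 5},
    {"delta_pos": [1.6,7,166],"roll": 0,"jaw": 5},
    {"delta_pos": [1.6,7,166],"roll": 0,"jaw": 5}
  ],
  "squeeze": 8
}}

```text
time_s: 2.7
ee_pos: [518.8, 284.1, 125.5]
ee_rot: [179.9, -0.0, 106.3]
force: [-1.1, -0.2, 3.4]
gripper_width: 13.7
gripper_force: 8.0
```

Emit:
{"op": "arm_command", "data": {
  "rows": [
    {"delta_pos": [0,7.7,1.2],"roll": 0,"jaw": 5},
    {"delta_pos": [0,15.5,2.8],"roll": 0,"jaw": 5},
    {"delta_pos": [0,23,5],"roll": 0,"jaw": 5},
    {"delta_pos": [0,30.4,7.8],"roll": 0,"jaw": 5},
    {"delta_pos": [0,37.5,11.2],"roll": 0,"jaw": 5},
    {"delta_pos": [0,44.4,15],"roll": 0,"jaw": 5},
    {"delta_pos": [0,51,19.5],"roll": 0,"jaw": 5},
    {"delta_pos": [0,57.1,24.2],"roll": 0,"jaw": 5},
    {"delta_pos": [0,63,29.5],"roll": 0,"jaw": 5},
    {"delta_pos": [0,68.4,35.2],"roll": 0,"jaw": 5},
    {"delta_pos": [0,73.3,41.3],"roll": 0,"jaw": 5},
    {"delta_pos": [0,77.9,47.8],"roll": 0,"jaw": 5},
    {"delta_pos": [0,81.8,54.6],"roll": 0,"jaw": 5},
    {"delta_pos": [0,85.3,61.6],"roll": 0,"jaw": 5},
    {"delta_pos": [0,89.1,71.4],"roll": 0,"jaw": 5},
    {"delta_pos": [0,91.5,80],"roll": 0,"jaw": 5},
    {"delta_pos": [0,91.5,80],"roll": 0,"jaw": 5},
    {"delta_pos": [0,91.5,80],"roll": 0,"jaw": 5}
  ]
}}

```text
time_s: 4.2
ee_pos: [606.4, 309.4, 42.6]
ee_rot: [-180.0, 0.0, 106.3]
force: [5.2, 3.0, -0.1]
gripper_width: 13.7
gripper_force: 8.0
```

Emit:
{"op": "arm_command", "data": {
  "rows": [
    {"delta_pos": [0,0,0],"roll": 0,"jaw": 45},
    {"delta_pos": [0,0,0],"roll": 0,"jaw": 45},
    {"delta_pos": [0,0,0],"roll": 0,"jaw": 45},
    {"delta_pos": [0,0,0],"roll": 0,"jaw": 45},
    {"delta_pos": [0,0,-30],"roll": 0,"jaw": 45},
    {"delta_pos": [0,0,-70],"roll": 0,"jaw": 45},
    {"delta_pos": [0,0,-110],"roll": 0,"jaw": 45},
    {"delta_pos": [0,-20,-150],"roll": 0,"jaw": 45},
    {"delta_pos": [0,-50,-190],"roll": 0,"jaw": 45},
    {"delta_pos": [0,-85,-220],"roll": 0,"jaw": 45},
    {"delta_pos": [0,-102,-230],"roll": 0,"jaw": 45},
    {"delta_pos": [0,-102,-230],"roll": 0,"jaw": 45},
    {"delta_pos": [0,-102,-230],"roll": 0,"jaw": 45}
  ]
}}

```text
time_s: 5.28
ee_pos: [507.4, 280.7, 276.3]
ee_rot: [179.8, -0.0, 106.3]
force: [-0.7, 0.1, -0.2]
gripper_width: 40.4
gripper_force: 0.0
```

Run:
```python
from h import *
f=cam("wrist");P=cloud(f);W=f["W"];cv2.imwrite("pics/4.png",f["img"])
p=P[(abs(P[...,2]-99)<5)&(np.hypot(P[...,0]-508,P[...,1]-281)<90)];r=cv2.minAreaRect(p[:,:2].astype(np.float32));print("plate",r)
hsv=cv2.cvtColor(f["img"],cv2.COLOR_BGR2HSV);o=(hsv[...,0]<18)&(hsv[...,1]>110)
for lo,hi in((108,135),(30,90)):
    m=o&(P[...,2]>lo)&(P[...,2]<hi)&(np.hypot(P[...,0]-530,P[...,1]-290)<140)
    q=P[m];v,u=np.nonzero(m);print(lo,len(q),np.median(q,0).round(1),u.mean(),v.mean(),cv2.minAreaRect(q[:,:2].astype(np.float32)))
    print(" ray",ray(f,W,u.mean(),v.mean(),121 if lo>100 else 58))
go(507,281.5,112,16.3)
```

```text
plate ((506.8184814453125, 280.9816589355469), (63.43514633178711, 150.2015380859375), 16.174636840820312)
108 367 [506.9 282.9 122. ] 277.76566757493185 190.866485013624 ((507.3221130371094, 281.7724609375), (9.860130310058594, 34.6441764831543), 16.09282112121582)
 ray [506.88430908 282.38831134 121.        ]
30 965 [604.  312.1  55.4] 364.69740932642486 177.68704663212435 ((605.6068725585938, 309.1769714355469), (13.277093887329102, 108.18612670898438), 15.822054862976074)
 ray [603.21010139 312.11274919  58.        ]
delta [  1.1  -0.7 162.5] roll -0.0 at [507.9 280.7 274.5] ya 16.3 q6 11.5 t 5.33
```

View pics/4.png

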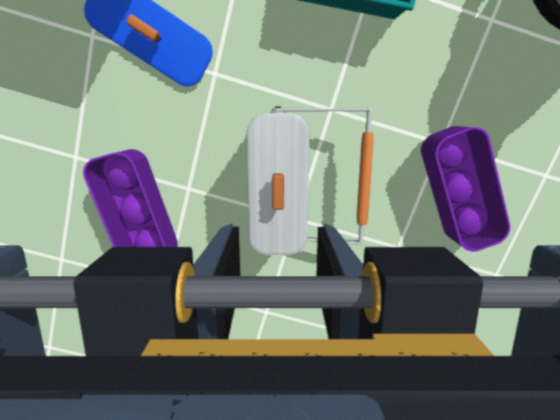

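Emit:
{"op": "arm_command", "data": {
  "rows": [
    {"delta_pos": [1.5,-0.5,40],"roll": 0,"jaw": 45},
    {"delta_pos": [1.5,-0.5,80],"roll": 0,"jaw": 45},
    {"delta_pos": [1.5,-0.5,115],"roll": 0,"jaw": 45},
    {"delta_pos": [1.5,-0.5,145],"roll": 0,"jaw": 45},
    {"delta_pos": [1.5,-0.5,160],"roll": 0,"jaw": 45},
    {"delta_pos": [1.5,-0.5,169],"roll": 0,"jaw": 45},
    {"delta_pos": [1.5,-0.5,169],"roll": 0,"jaw": 45},
    {"delta_pos": [1.5,-0.5,169],"roll": 0,"jaw": 3},
    {"delta_pos": [1.5,-0.5,169],"roll": 0,"jaw": 3},
    {"delta_pos": [1.5,-0.5,169],"roll": 0,"jaw": 3},
    {"delta_pos": [1.5,-0.5,169],"roll": 0,"jaw": 3},
    {"delta_pos": [1.5,-0.5,169],"roll": 0,"jaw": 3},
    {"delta_pos": [1.5,-0.5,169],"roll": 0,"jaw": 3},
    {"delta_pos": [1.5,-0.5,169],"roll": 0,"jaw": 3}
  ],
  "squeeze": 15
}}

```text
time_s: 6.5
ee_pos: [507.7, 282.5, 106.6]
ee_rot: [179.9, -0.0, 106.3]
force: [-0.2, -0.5, 5.2]
gripper_width: 11.8
gripper_force: 15.0
```

Emit:
{"op": "arm_command", "data": {
  "rows": [
    {"delta_pos": [0,0,-5],"roll": 0,"jaw": 3},
    {"delta_pos": [0,0,-12],"roll": 0,"jaw": 3},
    {"delta_pos": [0,0,-22],"roll": 0,"jaw": 3},
    {"delta_pos": [0,0,-40],"roll": 0,"jaw": 3},
    {"delta_pos": [0,0,-65],"roll": 0,"jaw": 3},
    {"delta_pos": [0,0,-95],"roll": 0,"jaw": 3},
    {"delta_pos": [0,0,-130],"roll": 0,"jaw": 3},
    {"delta_pos": [0,0,-160],"roll": 0,"jaw": 3},
    {"delta_pos": [0,0,-160],"roll": 0,"jaw": 3}
  ]
}}

```text
time_s: 7.25
ee_pos: [510.1, 283.7, 273.5]
ee_rot: [179.2, -0.2, 106.3]
force: [0.6, -0.1, -0.6]
gripper_width: 12.0
gripper_force: 15.0
```

Run:
```python
from h import *
f=cam("wrist");cv2.imwrite("pics/5.png",f["img"])
go(598,-229,200,0);print(env.state()["force"])
```

```text
delta [-516.6  -58.6   68.7] roll 3.25 at [508.9 283.  270.2] ya 16.3 q6 11.7 t 7.3
[-1.13454935 -0.45656434 -1.6521642 ]
```

View pics/5.png

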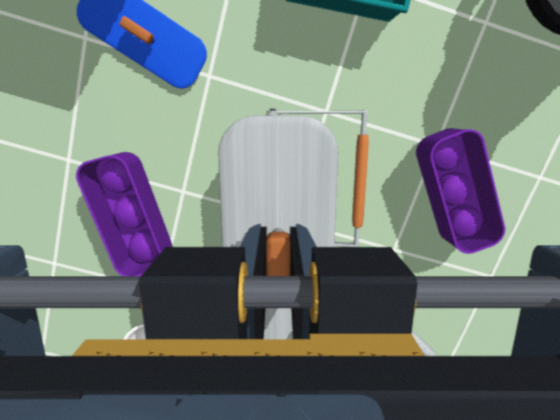

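The lid is held level in the jaws at about (278,255), clear of the tin. Next I carry it to the tray.

Emit:
{"op": "arm_command", "data": {
  "rows": [
    {"delta_pos": [-15,-2,0],"roll": 0,"jaw": 3},
    {"delta_pos": [-40,-5,0],"roll": 0.3,"jaw": 3},
    {"delta_pos": [-75,-9,0],"roll": 0.6,"jaw": 3},
    {"delta_pos": [-112,-13,0],"roll": 0.9,"jaw": 3},
    {"delta_pos": [-150,-17,0],"roll": 1.2,"jaw": 3},
    {"delta_pos": [-188,-21,0],"roll": 1.5,"jaw": 3},
    {"delta_pos": [-226,-26,0],"roll": 1.8,"jaw": 3},
    {"delta_pos": [-264,-30,0],"roll": 2.1,"jaw": 3},
    {"delta_pos": [-302,-34,0],"roll": 2.4,"jaw": 3},
    {"delta_pos": [-340,-38,0],"roll": 2.7,"jaw": 3},
    {"delta_pos": [-378,-43,0],"roll": 3.0,"jaw": 3},
    {"delta_pos": [-416,-47,0],"roll": 3.2,"jaw": 3},
    {"delta_pos": [-454,-52,5],"roll": 3.25,"jaw": 3},
    {"delta_pos": [-485,-55,20],"roll": 3.25,"jaw": 3},
    {"delta_pos": [-505,-57,45],"roll": 3.25,"jaw": 3},
    {"delta_pos": [-516,-58.5,65],"roll": 3.25,"jaw": 3},
    {"delta_pos": [-516,-58.5,65],"roll": 3.25,"jaw": 3},
    {"delta_pos": [-516,-58.5,65],"roll": 3.25,"jaw": 3},
    {"delta_pos": [-516,-58.5,65],"roll": 3.25,"jaw": 3}
  ]
}}

```text
time_s: 8.88
ee_pos: [595.6, -229.1, 200.9]
ee_rot: [-180.0, -0.0, 90.0]
force: [-0.2, -0.2, -0.9]
gripper_width: 12.0
gripper_force: 15.0
```

Run:
```python
from h import *
f=cam("top");P=cloud(f);hsv=cv2.cvtColor(f["img"],cv2.COLOR_BGR2HSV)
go(598,-229,26,0);print(env.state()["force"])
f=cam("wrist");cv2.imwrite("pics/6.png",f["img"])
```

```text
delta [-1.000e-01  1.700e+00  1.757e+02] roll 0.01 at [ 596.1 -228.9  201.7] ya 0.1 q6 -22.1 t 8.93
[ 0.14828676  0.44157358 -0.68940993]
```

View pics/6.png

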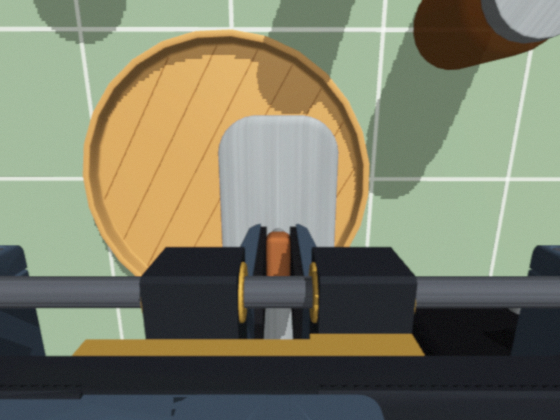

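Emit:
{"op": "arm_command", "data": {
  "rows": [
    {"delta_pos": [0,0,20],"roll": 0,"jaw": 3},
    {"delta_pos": [0,0,50],"roll": 0,"jaw": 3},
    {"delta_pos": [0,0,85],"roll": 0,"jaw": 3},
    {"delta_pos": [0,0,115],"roll": 0,"jaw": 3},
    {"delta_pos": [0,0,140],"roll": 0,"jaw": 3},
    {"delta_pos": [0,0,157],"roll": 0,"jaw": 3},
    {"delta_pos": [0,0,166],"roll": 0,"jaw": 3},
    {"delta_pos": [0,0,170],"roll": 0,"jaw": 3},
    {"delta_pos": [0,0,172],"roll": 0,"jaw": 3},
    {"delta_pos": [0,0,173],"roll": 0,"jaw": 3},
    {"delta_pos": [0,0,173],"roll": 0,"jaw": 3},
    {"delta_pos": [0,0,173],"roll": 0,"jaw": 3}
  ]
}}

```text
time_s: 9.98
ee_pos: [596.6, -229.8, 28.8]
ee_rot: [179.9, 0.0, 90.0]
force: [0.4, 0.6, -0.1]
gripper_width: 12.2
gripper_force: 15.0
```

Emit:
{"op": "arm_command", "data": {
  "rows": [
    {"delta_pos": [0,0,1],"roll": 0,"jaw": 3},
    {"delta_pos": [0,0,2],"roll": 0,"jaw": 3},
    {"delta_pos": [0,0,2],"roll": 0,"jaw": 3},
    {"delta_pos": [0,0,2],"roll": 0,"jaw": 3}
  ]
}}

```text
time_s: 10.32
ee_pos: [595.8, -229.5, 25.6]
ee_rot: [180.0, -0.0, 90.0]
force: [-0.7, -0.9, -1.2]
gripper_width: 11.8
gripper_force: 15.0
```

```bash
python3 -c "
from h import *
s=env.state();print(s['force'],s['ee_pos'])"
```

```text
[-0.67091589 -0.94889159 -1.19070994] [ 595.81177563 -229.53377594   25.63941492]
```

Emit:
{"op": "arm_command", "data": {
  "rows": [
    {"delta_pos": [0,0,1],"roll": 0,"jaw": 3},
    {"delta_pos": [0,0,1],"roll": 0,"jaw": 3},
    {"delta_pos": [0,0,1],"roll": 0,"jaw": 3}
  ]
}}

```text
time_s: 10.57
ee_pos: [595.9, -229.6, 25.6]
ee_rot: [180.0, 0.0, 90.0]
force: [-1.7, 1.5, 6.0]
gripper_width: 12.1
gripper_force: 15.0
```

Emit:
{"op": "arm_command", "data": {
  "rows": [
    {"delta_pos": [0,0,1],"roll": 0,"jaw": 3},
    {"delta_pos": [0,0,1],"roll": 0,"jaw": 3},
    {"delta_pos": [0,0,1],"roll": 0,"jaw": 3}
  ]
}}

```text
time_s: 10.82
ee_pos: [595.8, -229.6, 25.6]
ee_rot: [180.0, 0.0, 90.0]
force: [-3.2, 0.6, 10.3]
gripper_width: 11.5
gripper_force: 15.0
```

Contact is confirmed, so I release, rise and return to the carrier.

Emit:
{"op": "arm_command", "data": {
  "rows": [
    {"delta_pos": [0,0,-1.5],"roll": 0,"jaw": 40},
    {"delta_pos": [0,0,-1.5],"roll": 0,"jaw": 40},
    {"delta_pos": [0,0,-1.5],"roll": 0,"jaw": 40},
    {"delta_pos": [0,0,-1.5],"roll": 0,"jaw": 40},
    {"delta_pos": [0,0,-15],"roll": 0,"jaw": 40},
    {"delta_pos": [0,0,-40],"roll": 0,"jaw": 40},
    {"delta_pos": [0,0,-80],"roll": 0,"jaw": 40},
    {"delta_pos": [0,0,-120],"roll": 0,"jaw": 40},
    {"delta_pos": [0,0,-160],"roll": 0,"jaw": 40},
    {"delta_pos": [0,0,-200],"roll": 0,"jaw": 40},
    {"delta_pos": [0,-55,-240],"roll": 0,"jaw": 40},
    {"delta_pos": [0,-55,-240],"roll": 0,"jaw": 40},
    {"delta_pos": [0,-55,-240],"roll": 0,"jaw": 40},
    {"delta_pos": [0,-55,-240],"roll": 0,"jaw": 40}
  ]
}}

```text
time_s: 11.98
ee_pos: [540.7, -229.8, 264.8]
ee_rot: [179.8, 0.1, 90.0]
force: [-0.3, 0.2, -0.1]
gripper_width: 36.2
gripper_force: 0.0
```

Run:
```python
from h import *
f=cam("wrist");cv2.imwrite("pics/7.png",f["img"]);P=cloud(f)
q=P[(P[...,2]>13)&(P[...,2]<24)&(np.hypot(P[...,0]-596,P[...,1]+229)<90)&(np.ptp(f["img"].astype(int),axis=2)<30)]
print(np.median(q,0),cv2.minAreaRect(q[:,:2].astype(np.float32)))
f=cam("top");P=cloud(f);hsv=cv2.cvtColor(f["img"],cv2.COLOR_BGR2HSV)
go(506.9,281.4,270,16.2)
```

```text
[ 592.95264597 -221.1378943    19.08554281] ((594.51611328125, -230.51025390625), (62.802879333496094, 149.42227172851562), 0.0950324609875679)
delta [510.8 -33.8  -7.1] roll -3.23 at [ 541.  -229.4  262.4] ya 0.0 q6 -24.1 t 12.08
```

View pics/7.png

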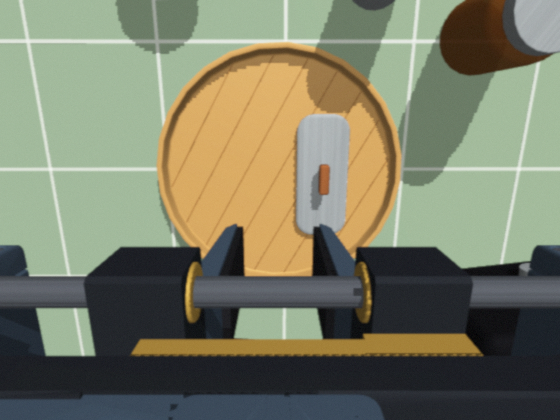

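The lid lies flat on the tray at pixel (322,175), at world (595,-230). Back to the carrier.

Emit:
{"op": "arm_command", "data": {
  "rows": [
    {"delta_pos": [20,-2,-5],"roll": -0.2,"jaw": 100},
    {"delta_pos": [510.8,-33.8,-7.1],"roll": -3.23,"jaw": 100},
    {"delta_pos": [510.8,-33.8,-7.1],"roll": -3.23,"jaw": 100},
    {"delta_pos": [510.8,-33.8,-7.1],"roll": -3.23,"jaw": 100},
    {"delta_pos": [510.8,-33.8,-7.1],"roll": -3.23,"jaw": 100},
    {"delta_pos": [510.8,-33.8,-7.1],"roll": -3.23,"jaw": 100},
    {"delta_pos": [510.8,-33.8,-7.1],"roll": -3.23,"jaw": 100},
    {"delta_pos": [510.8,-33.8,-7.1],"roll": -3.23,"jaw": 100},
    {"delta_pos": [510.8,-33.8,-7.1],"roll": -3.23,"jaw": 100},
    {"delta_pos": [510.8,-33.8,-7.1],"roll": -3.23,"jaw": 100},
    {"delta_pos": [510.8,-33.8,-7.1],"roll": -3.23,"jaw": 100},
    {"delta_pos": [510.8,-33.8,-7.1],"roll": -3.23,"jaw": 100},
    {"delta_pos": [510.8,-33.8,-7.1],"roll": -3.23,"jaw": 100},
    {"delta_pos": [510.8,-33.8,-7.1],"roll": -3.23,"jaw": 100},
    {"delta_pos": [510.8,-33.8,-7.1],"roll": -3.23,"jaw": 100},
    {"delta_pos": [510.8,-33.8,-7.1],"roll": -3.23,"jaw": 100},
    {"delta_pos": [510.8,-33.8,-7.1],"roll": -3.23,"jaw": 100}
  ]
}}

```text
time_s: 13.5
ee_pos: [507.0, 280.2, 269.8]
ee_rot: [-179.9, 0.0, 106.1]
force: [-0.0, -0.6, -0.5]
gripper_width: 91.4
gripper_force: 0.0
```

Run:
```python
from h import *
f=cam("wrist");cv2.imwrite("pics/8.png",f["img"]);P=cloud(f)
q=P[(P[...,2]>88)&(P[...,2]<102)&(np.hypot(P[...,0]-507,P[...,1]-281)<90)]
print(np.median(q,0),cv2.minAreaRect(q[:,:2].astype(np.float32)))
go(507,281.2,65,16.2)
```

```text
[511.35133837 278.58856873  95.79383521] ((506.966552734375, 280.52899169921875), (62.91512680053711, 149.8955535888672), 16.117162704467773)
delta [  1.3   0.5 205.2] roll -0.02 at [507.1 280.  270.2] ya 16.1 q6 11.7 t 13.55
```

View pics/8.png

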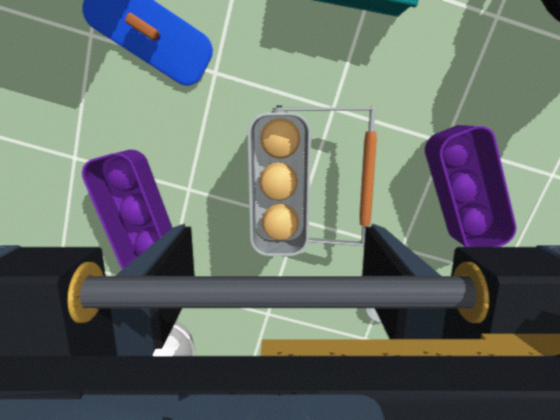

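Emit:
{"op": "arm_command", "data": {
  "rows": [
    {"delta_pos": [0.8,0.3,40],"roll": 0,"jaw": 100},
    {"delta_pos": [0.8,0.3,80],"roll": 0,"jaw": 100},
    {"delta_pos": [0.8,0.3,120],"roll": 0,"jaw": 100},
    {"delta_pos": [0.8,0.3,150],"roll": 0,"jaw": 100},
    {"delta_pos": [0.8,0.3,175],"roll": 0,"jaw": 100},
    {"delta_pos": [0.8,0.3,195],"roll": 0,"jaw": 100},
    {"delta_pos": [0.8,0.3,206],"roll": 0,"jaw": 100},
    {"delta_pos": [0.8,0.3,211],"roll": 0,"jaw": 100},
    {"delta_pos": [0.8,0.3,211],"roll": 0,"jaw": 100},
    {"delta_pos": [0.8,0.3,211],"roll": 0,"jaw": 50},
    {"delta_pos": [0.8,0.3,211],"roll": 0,"jaw": 50},
    {"delta_pos": [0.8,0.3,211],"roll": 0,"jaw": 50},
    {"delta_pos": [0.8,0.3,211],"roll": 0,"jaw": 50},
    {"delta_pos": [0.8,0.3,211],"roll": 0,"jaw": 50},
    {"delta_pos": [0.8,0.3,211],"roll": 0,"jaw": 50},
    {"delta_pos": [0.8,0.3,211],"roll": 0,"jaw": 50}
  ],
  "squeeze": 35
}}

```text
time_s: 14.88
ee_pos: [507.2, 282.4, 60.4]
ee_rot: [179.9, -0.0, 106.2]
force: [-0.1, 0.9, 5.0]
gripper_width: 61.7
gripper_force: 35.0
```

Emit:
{"op": "arm_command", "data": {
  "rows": [
    {"delta_pos": [0,0,-4],"roll": 0,"jaw": 50},
    {"delta_pos": [0,0,-9],"roll": 0,"jaw": 50},
    {"delta_pos": [0,0,-15],"roll": 0,"jaw": 50},
    {"delta_pos": [0,0,-23],"roll": 0,"jaw": 50},
    {"delta_pos": [0,0,-35],"roll": 0,"jaw": 50},
    {"delta_pos": [0,0,-55],"roll": 0,"jaw": 50},
    {"delta_pos": [0,0,-80],"roll": 0,"jaw": 50},
    {"delta_pos": [0,0,-110],"roll": 0,"jaw": 50},
    {"delta_pos": [0,0,-140],"roll": 0,"jaw": 50},
    {"delta_pos": [0,0,-170],"roll": 0,"jaw": 50},
    {"delta_pos": [0,0,-190],"roll": 0,"jaw": 50},
    {"delta_pos": [0,0,-190],"roll": 0,"jaw": 50},
    {"delta_pos": [0,0,-190],"roll": 0,"jaw": 50}
  ]
}}

```text
time_s: 15.97
ee_pos: [506.9, 282.2, 250.4]
ee_rot: [179.9, -0.0, 106.2]
force: [-0.1, -0.4, -4.2]
gripper_width: 61.6
gripper_force: 35.0
```

Run:
```python
from h import *
f=cam("wrist");cv2.imwrite("pics/9.png",f["img"])
go(485,-230,160,0);print(env.state()["force"])
```

```text
delta [-485.5 -162.6   89.1] roll 3.23 at [506.1 281.7 248.7] ya 16.2 q6 11.8 t 16.02
[-0.04511897 -0.34963127 -4.5727336 ]
```

View pics/9.png

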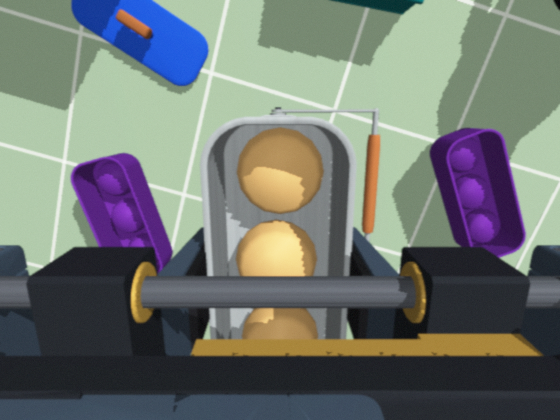

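The tin is held level in the jaws around (278,230), and the wrist force of -4.6 N matches the upper tin alone. Next I carry it over.

Emit:
{"op": "arm_command", "data": {
  "rows": [
    {"delta_pos": [-12,-4,0],"roll": 0,"jaw": 50},
    {"delta_pos": [-32,-11,0],"roll": 0.2,"jaw": 50},
    {"delta_pos": [-60,-20,0],"roll": 0.4,"jaw": 50},
    {"delta_pos": [-92,-31,0],"roll": 0.7,"jaw": 50},
    {"delta_pos": [-125,-42,0],"roll": 1.0,"jaw": 50},
    {"delta_pos": [-158,-53,0],"roll": 1.3,"jaw": 50},
    {"delta_pos": [-191,-64,0],"roll": 1.6,"jaw": 50},
    {"delta_pos": [-224,-75,0],"roll": 1.9,"jaw": 50},
    {"delta_pos": [-257,-86,0],"roll": 2.2,"jaw": 50},
    {"delta_pos": [-290,-97,0],"roll": 2.5,"jaw": 50},
    {"delta_pos": [-323,-108,0],"roll": 2.8,"jaw": 50},
    {"delta_pos": [-356,-119,0],"roll": 3.0,"jaw": 50},
    {"delta_pos": [-389,-130,0],"roll": 3.23,"jaw": 50},
    {"delta_pos": [-422,-141,5],"roll": 3.23,"jaw": 50},
    {"delta_pos": [-452,-151,20],"roll": 3.23,"jaw": 50},
    {"delta_pos": [-472,-158,42],"roll": 3.23,"jaw": 50},
    {"delta_pos": [-485.5,-162.6,70],"roll": 3.23,"jaw": 50},
    {"delta_pos": [-485.5,-162.6,88],"roll": 3.23,"jaw": 50},
    {"delta_pos": [-485.5,-162.6,88],"roll": 3.23,"jaw": 50},
    {"delta_pos": [-485.5,-162.6,88],"roll": 3.23,"jaw": 50}
  ]
}}

```text
time_s: 17.68
ee_pos: [484.0, -229.2, 159.6]
ee_rot: [-179.7, -0.1, 90.0]
force: [-0.1, 0.0, -3.6]
gripper_width: 62.0
gripper_force: 35.0
```

Run:
```python
from h import *
f=cam("wrist");go(485,-230,29,0);print(env.state()["force"])
```

```text
delta [ -0.7  -0.2 132.2] roll 0.0 at [ 485.4 -229.4  161.2] ya 0.0 q6 -26.6 t 17.73
[ 0.02682205  0.01637248 -3.25548025]
```

Emit:
{"op": "arm_command", "data": {
  "rows": [
    {"delta_pos": [0,0,15],"roll": 0,"jaw": 50},
    {"delta_pos": [0,0,40],"roll": 0,"jaw": 50},
    {"delta_pos": [0,0,68],"roll": 0,"jaw": 50},
    {"delta_pos": [0,0,93],"roll": 0,"jaw": 50},
    {"delta_pos": [0,0,112],"roll": 0,"jaw": 50},
    {"delta_pos": [0,0,124],"roll": 0,"jaw": 50},
    {"delta_pos": [0,0,130],"roll": 0,"jaw": 50},
    {"delta_pos": [0,0,133],"roll": 0,"jaw": 50},
    {"delta_pos": [0,0,134],"roll": 0,"jaw": 50},
    {"delta_pos": [0,0,134],"roll": 0,"jaw": 50},
    {"delta_pos": [0,0,134],"roll": 0,"jaw": 50}
  ]
}}

```text
time_s: 18.65
ee_pos: [486.8, -229.8, 28.8]
ee_rot: [179.9, 0.1, 90.0]
force: [-0.4, 0.2, -3.1]
gripper_width: 61.9
gripper_force: 35.0
```

Emit:
{"op": "arm_command", "data": {
  "rows": [
    {"delta_pos": [0,0,1],"roll": 0,"jaw": 50},
    {"delta_pos": [0,0,1],"roll": 0,"jaw": 50},
    {"delta_pos": [0,0,1],"roll": 0,"jaw": 50}
  ]
}}

```text
time_s: 18.9
ee_pos: [486.1, -229.5, 27.0]
ee_rot: [180.0, 0.0, 90.0]
force: [-0.4, 0.4, -3.7]
gripper_width: 62.0
gripper_force: 35.0
```

Emit:
{"op": "arm_command", "data": {
  "rows": [
    {"delta_pos": [0,0,1],"roll": 0,"jaw": 50},
    {"delta_pos": [0,0,1],"roll": 0,"jaw": 50},
    {"delta_pos": [0,0,1],"roll": 0,"jaw": 50}
  ]
}}

```text
time_s: 19.15
ee_pos: [486.2, -229.7, 26.5]
ee_rot: [180.0, 0.0, 90.0]
force: [-1.5, 0.0, 6.0]
gripper_width: 61.9
gripper_force: 35.0
```

Emit:
{"op": "arm_command", "data": {
  "rows": [
    {"delta_pos": [0,0,0],"roll": 0,"jaw": 95},
    {"delta_pos": [0,0,0],"roll": 0,"jaw": 95},
    {"delta_pos": [0,0,0],"roll": 0,"jaw": 95},
    {"delta_pos": [0,0,0],"roll": 0,"jaw": 95},
    {"delta_pos": [0,0,0],"roll": 0,"jaw": 95},
    {"delta_pos": [0,0,-15],"roll": 0,"jaw": 95},
    {"delta_pos": [0,0,-40],"roll": 0,"jaw": 95},
    {"delta_pos": [0,0,-80],"roll": 0,"jaw": 95},
    {"delta_pos": [0,0,-120],"roll": 0,"jaw": 95},
    {"delta_pos": [0,0,-160],"roll": 0,"jaw": 95},
    {"delta_pos": [0,40,-200],"roll": 0,"jaw": 95},
    {"delta_pos": [0,55,-240],"roll": 0,"jaw": 95},
    {"delta_pos": [0,55,-240],"roll": 0,"jaw": 95},
    {"delta_pos": [0,55,-240],"roll": 0,"jaw": 95}
  ]
}}

```text
time_s: 20.32
ee_pos: [544.2, -230.2, 269.7]
ee_rot: [179.5, 0.2, 90.1]
force: [-0.4, 0.5, -0.3]
gripper_width: 86.6
gripper_force: 0.0
```

Run:
```python
from h import *
f=cam("wrist");P=cloud(f);cv2.imwrite("pics/10.png",f["img"])
g=np.ptp(f["img"].astype(int),axis=2)<30
for lab,lo,hi,c in(("tin rim",56,66,(486,-230)),("lid",13,24,(595,-230))):
    q=P[g&(P[...,2]>lo)&(P[...,2]<hi)&(np.hypot(P[...,0]-c[0],P[...,1]-c[1])<85)]
    A=np.c_[q[:,:2]-q[:,:2].mean(0),np.ones(len(q))];k=np.linalg.lstsq(A,q[:,2],rcond=None)[0]
    print(lab,np.median(q,0),cv2.minAreaRect(q[:,:2].astype(np.float32)),"slope",k[:2])
f=cam("top");P=cloud(f);hsv=cv2.cvtColor(f["img"],cv2.COLOR_BGR2HSV)
m=(hsv[...,0]<18)&(hsv[...,1]>110);m[:180]=0;m[260:]=0;m[:,:145]=0;m[:,230:]=0
print("roller",np.median(P[m],0));print(env.state()["force"])
```

```text
tin rim [ 476.3766068  -234.28855279   61.81285455] ((484.98089599609375, -231.41941833496094), (149.4215545654297, 62.706321716308594), 89.96859741210938) slope [0.01529656 0.00572929]
lid [ 593.48424554 -224.28767159   19.08730832] ((594.5514526367188, -231.1925048828125), (148.81858825683594, 62.918922424316406), 89.8170394897461) slope [-0.00111902 -0.00017398]
roller [nan nan nan]
[-1.15208641 -0.56276251 -2.02852305]
```

View pics/10.png

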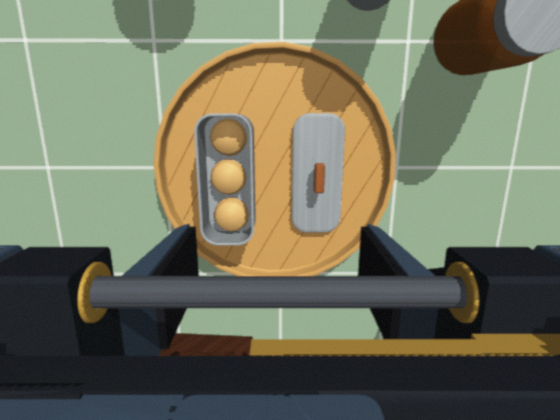

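The tin at (227,180) and the lid at (320,172) stand side by side flat on the tray floor. I check the bail once more and hand in.

Run:
```python
from h import *
f=cam("scene");P=cloud(f);hsv=cv2.cvtColor(f["img"],cv2.COLOR_BGR2HSV)
m=(hsv[...,0]<18)&(hsv[...,1]>110)&(np.hypot(P[...,0]-560,P[...,1]-295)<100)
z=np.nanmedian(P[m],0);print(z)
if z[2]<72: print(env.job_done())
```

```text
[609.22623193 305.92062064  53.26998794]
the job is handed in; nothing more can be done
None
```

The job is handed in, with no verdict shown: the bail is folded down to about 1.3 rad, the lid (knob up) and the upper tin rest flat side by side on the tray, and I saw no sign that the lower tin, tray or bystanders were disturbed.

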